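# Slide the heavy jar crate home into its bay

### The arm

A 6-joint arm with a two-finger parallel gripper is mounted at the origin on the work surface. World frame = base frame: x ahead of the robot, y to its left, z up, the work surface at z = 0. Lengths are in m, angles in rad, forces in N, time in s.
With the tool pointing down it reaches from about 0.325 to 0.775 m from the base axis. Payload 5.5 kg.
Tool frame: the origin (TCP) lies at the centre of the arm's flange, where the gripper is bolted on; the fingertips stand 182 mm ahead of it and the grasp point (between the pads) lies 163 mm ahead of it (arm.tcp_to_tips is the distance from the TCP to the fingertips, in m); z points along the fingers, y is the line along which they close (so a half turn about z gives the same grasp; the last joint's range is limited). The gripper opens to 88 mm and grips with 3 to 60 N. Pads are 20 mm wide; open, the fingers measure 115 mm over their backs; the gripper's body (75 mm by 178 mm) begins 61 mm behind the grasp point.
Start: joints at [-1.327, 0.091, 1.231, -0, 1.82, -0.057], TCP at [0.178, -0.573, 0.405] pointing down, gripper open.
Joint ranges: [-2.87, 2.87], [-0.86, 2.18], [0.17, 2.46], [-1.51, 4.65], [0.06, 2.69], [-2.65, 2.65]. Speed limits (rad/s): [2.57, 2.57, 3.01, 3.14, 3.14, 3.14].

### API

Orientations are given as a 3x3 rotation matrix whose columns are the frame's x, y, z axes.
In Python, from plant import arm, imaging gives the robot as it stands.
- The arm moves only by the tool carry_out, never from a script. Its argument "motion" is a list of rows, each an object of numbers: "tx", "ty", "tz": the shift along the tool's x, y, z in m; "roll": the turn about the tool's z in degrees; "hand": the opening, from -1 (shut) to 1 (fully open). In form: [{"tx": .., "ty": .., "tz": .., "roll": .., "hand": ..}, ...]. A call has 1 to 10 rows; each row is the pose to reach, as a shift and turn from the pose commanded when the call began, along the tool's axes at that moment; what a row does not reach only later rows make up. A row lasts 1/10 s, in which the tool goes at most 50 mm and 8.59 degrees, less where a joint would pass 70% of its speed; a pose out of reach is approached as far as the arm can. A call with a gripper value outside its range is refused whole. The fingers move at their own pace and stop on an object; the grip force is fixed at half the most. Time passes only in rows, so rows that repeat a pose let the fingers close. It gives the time, the measured TCP pose, the force, the opening and the grip force at its end, in the units of the state.
- arm.read_state(): the state, without advancing time (a new reading comes with each control period).
- imaging.snapshot(name): name is "scene" or "side" or "wrist"; returns a dict with "frame" (420x560x3 uint8, red, green, blue), "mtx" (3x3 intrinsics, pixels), "R" (3x3) and "t" (3): a world point X has camera coordinates R X + t; the wrist camera has in their place "mount" (4x4, takes a point from camera to tool coordinates, whose origin is the TCP and whose axes are the flange's). Camera axes: x right, y down, z forward; pixel columns grow to the right and rows downward; lengths in m; the calibration is good to about 2 mm. A picture is of the moment at which its call begins: read the wrist's pose just before it. There is no depth.
- arm.hand_in(): hands the job in; it is judged then, once.
The state is a dict: "time": time; "q": joint angles; "qd": joint speeds; "tau": joint torques, N m; "ee_pos": TCP position; "ee_rot": TCP orientation; "force": force on the tool from outside, world axes, zero at the start; "moment": the same for the moment, N m; "gripper_width": finger opening in m; "grasp_force": force on a finger pad.
Only numpy, scipy, OpenCV 4.12 (cv2) and the standard library are available. Lean on these libraries where they do the work, as an engineer would, in place of code of your own. Each camera call takes 0.05 s, during which the arm holds its last target. There are 200 camera calls.

### The job

The tall, heavy crate of screw jars has been left standing out on the bench in front of its empty parking bay, the middle one of the plywood rack. Push it with the fingers, low down near its base so that it slides upright and does not tip, into the middle bay between the two cheeks until its back sits square against the rear rail, and finish clear of it. Do not lift it, do not push on its carrying handle or its glass jars, and leave the other loose things on the bench where they are.

Things in the scene. Friction and masses are not known exactly. Their poses are not given: they have to be found in the camera images.
- crate: the jar crate: wooden two-tier carrier, 126 mm deep (x), 210 wide (y), 255 tall, about 2.2 kg with six jars; origin at the centre of its underside, +x to its closed back (x = 0.063), -x to its front, roughly towards the robot. Front: a 40 mm deep bits trough, 50 mm tall, closed by the base board (front face x = -0.063); the tall part stands back at x = -0.023. Bench friction 0.5 to 0.7 (9 to 18 N)
- base_board (a point): middle of the crate's base board, on its front face, 25 mm above the bench; axes as the crate's. The board is flat, 210 mm wide and reaches from the bench up to 50 mm. Pushed here the crate slides; pushed at the upper jar tier (107 mm up or higher) it tips over. Pushed near one end of the board it turns, nearly about a point 50 mm beyond its middle, and advances little
- jars: the six glass jars, 56 mm across, that stand in two rows of three in the jar crate and move with it as one piece; same origin and axes as the jar crate; jar axes at x = 22 mm, y = -60, 0 and 60 mm; lower row from 12 to 100 mm above the crate's underside, upper row from 117 to 205 mm
- handle: the crate's carrying handle, a round bar 22 mm thick along the crate's y between its end panels, fixed to it; same origin and axes as the jar crate; the bar's axis lies at x = 20 mm, 238 mm above the crate's underside
- bay: plywood parking rack screwed to the bench, three bays; origin on the bench where the crate's origin lies when home in the empty middle bay, axes as the crate's then: +x into the bay, y left, z up. Front face of the rear rail (60 mm high, 20 thick, 664 long) at x = 0.063. Outer bays are taken
- bay_mouth (a point): middle of the middle bay's mouth, on the bench, axes as the bay's, 24 mm before (-x of) the bay's origin. Here the two cheeks (18 mm thick, 60 mm high) end in rounded noses; their inner faces are 125 mm to each side, which leaves 20 mm beside the crate on each side. The crate at home stands out of the mouth by 39 mm
- low_crate: a low one-tier jar crate, 86 x 150 x 100 mm, parked in the left outer bay (+y side of the middle bay); origin at the centre of its underside
- paint_tin: a round yellow and green paint tin, 107 mm across, 119 mm tall, standing in the right outer bay (-y side); origin at the centre of its underside
- oil_can: a red flat oil can, 36 x 62 x 105 mm with a white spout up to 152 mm, standing on the bench to the left (+y) of the jar crate; origin at the centre of its underside
- spray_can: a dark blue spray can with a red cap, 52 mm across, 182 mm tall, standing on the bench to the right (-y) of the jar crate; origin at the centre of its underside
- wrench: a steel wrench about 180 mm long, lying on the black cutting mat far to the right
- goggles: clear safety goggles, about 57 x 160 x 62 mm, on an offcut board far to the left

How it is judged:
At the end, for the whole second after the job is handed in: the jar crate stands upright and still on the bench in the middle bay, its back within 8 mm of the rear rail (at its middle), within 25 mm of the bay's centreline and square to the rail within 0.06 rad (x of crate in the frame of bay above -0.008 m and y of crate in the frame of bay between -0.025 and 0.025 m and angle between the x axis of crate and the x axis of bay, either way round below 0.06 rad and angle between crate's own z axis and vertical below 0.03 rad and height (world z) of crate below 0.004 m and linear speed of crate below 0.01 m/s); the robot touches nothing.
It fails at once if the jar crate tips (leans more than 0.15 rad) (angle between crate's own z axis and vertical above 0.15 rad).
It fails at once if the jar crate is lifted (its underside's centre more than 12 mm up) (height (world z) of crate above 0.012 m).
It fails at once if the fingers push on or take the crate's carrying handle (over 2 N) (contact force between the fingers and handle above 2 N).
It fails at once if the fingers push on the glass jars (over 2 N) (contact force between the fingers and jars above 2 N).
It fails at once if one of the other things on the bench is moved by more than 20 mm (distance of any of low_crate, paint_tin, oil_can, spray_can, wrench, goggles from where it was at the start of the episode above 0.02 m).
It also fails if it takes over 72 s, if anything falls off the work surface, if the arm or the gripper's body presses on something with over 40 N, if the wrist force passes 120 N, or if a joint passes its speed limit or range.

## Working session

There is one attempt and no reset: what is moved stays moved. The work goes in short steps, Python scripts to look and compute and a tool call to move; the robot and the scene stay as the last step left them, time stands still between calls to the robot, and variables do not carry over. Pictures are saved under pics/ and viewed, at most 10 in all, crops included, and the job is handed in when it is done.

Besides the shell and the picture viewer there is one more tool, called after "Request:" as name(argument=value, ...) on one line, values as JSON. carry_out: Moves the arm, as the interface text tells. Its arguments: {"type":"object","properties":{"motion":{"type":"array","items":{"type":"object","properties":{"tx":{"type":"number"},"ty":{"type":"number"},"tz":{"type":"number"},"roll":{"type":"number"},"hand":{"type":"number"}}}}},"required":["motion"]}

```bash
mkdir -p pics; cat > h.py <<'E'
import numpy as np, cv2
from plant import arm, imaging
def snap(n,f):
    s=imaging.snapshot(n); cv2.imwrite('pics/'+f,cv2.cvtColor(s['frame'],cv2.COLOR_RGB2BGR)); return s
def cast(s,u,v,z):
    d=s['R'].T@np.linalg.inv(s['mtx'])@np.array([u,v,1.]); c=-s['R'].T@s['t']
    return c+d*(z-c[2])/d[2]
def proj(s,X):
    p=s['mtx']@(s['R']@np.array(X)+s['t']); return p[:2]/p[2]
E
python3 - <<'E'
from h import *
import pickle
np.set_printoptions(precision=4,suppress=True)
for n in('scene','side'):
    s=snap(n,n+'1.png'); pickle.dump({k:s[k] for k in('mtx','R','t','frame')},open(n+'.pkl','wb')); print(n,-s['R'].T@s['t'],s['R'][2])
st=arm.read_state();print(st['ee_pos'],st['ee_rot'],st['time'])
E
```

```text
scene [ 1.0434 -0.112   1.3793] [-0.3169  0.0895 -0.9442]
side [0.28   1.0344 1.5493] [ 0.1772 -0.5444 -0.8199]
[ 0.1778 -0.5731  0.4036] [[ 0.9551  0.2962 -0.0004]
 [ 0.2962 -0.9551  0.0017]
 [ 0.0001 -0.0018 -1.    ]] 0.1
```

View pics/scene1.png

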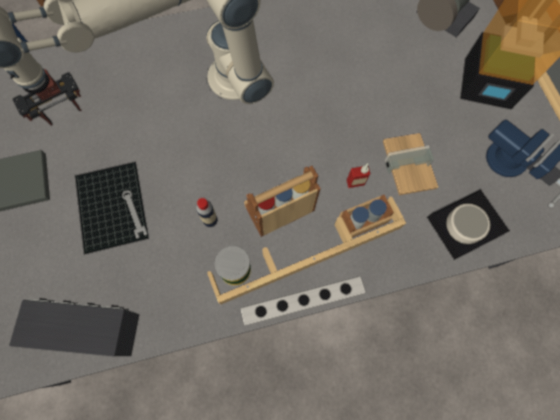

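View pics/side1.png

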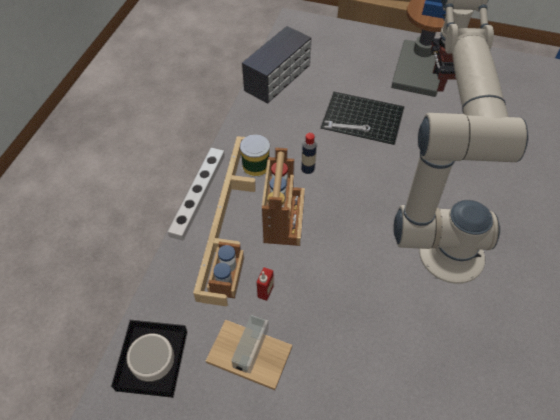

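The scene view shows the robot at the top, the crate around (285,205), and the rack's rail running from (218,298) to (405,222). In the side view the crate is at (283,205) and the rail runs from (240,140) to (205,298). Next I'll enlarge both.

```bash
python3 - <<'E'
import cv2
for n,(x,y,w,h) in(('scene',(190,125,230,180)),('side',(190,120,140,190))):
    im=cv2.imread(f'pics/{n}1.png')[y:y+h,x:x+w]; k=3.2 if n=='scene' else 3.1
    cv2.imwrite(f'pics/{n}c.png',cv2.resize(im,None,fx=k,fy=k,interpolation=cv2.INTER_CUBIC))
E
```

```text
(no output)
```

View pics/scenec.png

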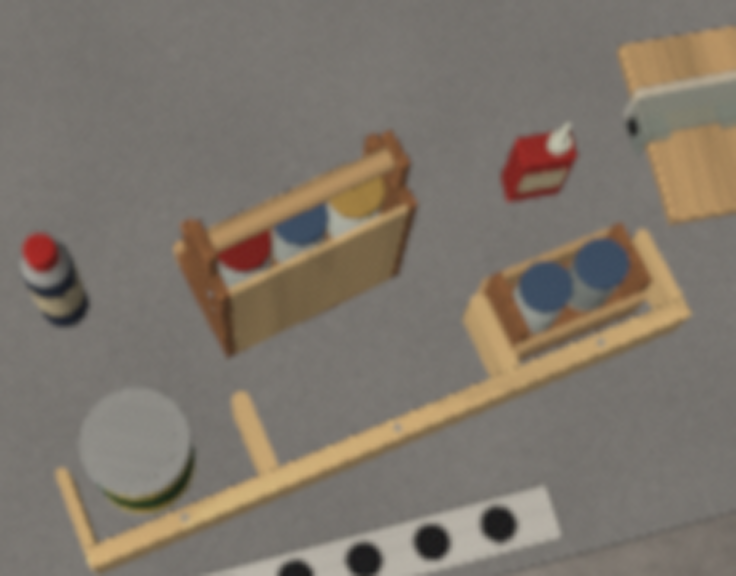

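View pics/sidec.png

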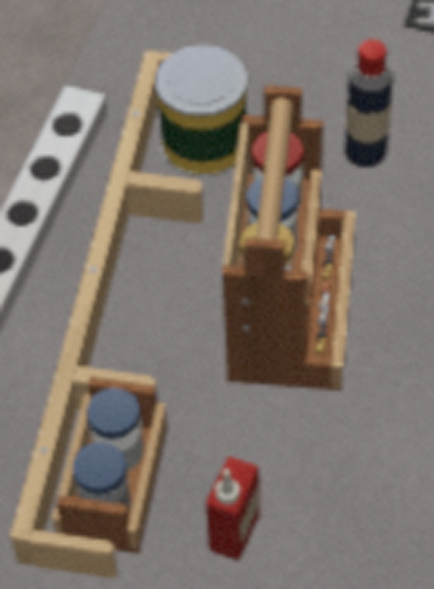

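The scene crop shows the crate's back foot at (232,355) and (398,273), and the rail's top rear corners at (97,570) and (690,312). The middle bay's cheeks have their noses near (240,395) and (472,310). The side crop shows the crate's left end foot at (230,380) and (340,388).

```bash
python3 - <<'E'
from h import *
import pickle
np.set_printoptions(precision=4,suppress=True)
S=pickle.load(open('scene.pkl','rb'));D=pickle.load(open('side.pkl','rb'))
c=lambda u,v,z:cast(S,(u+.5)/3.2+189.5,(v+.5)/3.2+124.5,z)[:2]
d=lambda u,v,z:cast(D,(u+.5)/3.1+189.5,(v+.5)/3.1+119.5,z)[:2]
def rep(n,a,b): e=b-a; print(n,a,b,'len',np.linalg.norm(e),'ang',np.degrees(np.arctan2(e[1],e[0])))
rep('back foot',c(232,355,0),c(398,273,0))
rep('back top tier',c(230,290,.2),c(412,207,.2))
rep('side foot back->front',d(230,380,0),d(340,388,0))
rep('handle',c(210,248,.249),c(392,157,.249))
rep('trough top front (side)',d(343,362,.05),d(354,213,.05))
rep('rail rear top',c(97,570,.06),c(690,315,.06))
rep('rail front top side',d(166,65,.06),d(38,532,.06))
rep('rail rear top side',d(148,55,.06),d(18,533,.06))
rep('cheekR top scene nose->rail',c(240,397,.06),c(268,468,.06))
rep('cheekL nose->rail',c(474,315,.06),c(508,370,.06))
rep('cheekR side nose', d(202,188,.06),d(128,177,.06))
rep('cheekL side nose', d(153,380,.06),d(78,370,.06))
for n,u,v,z in(('oil',538,190,0),('oilR foot',512,198,0),('oilL',570,188,0),('spray foot',68,310,0)): print(n,c(u,v,z))
E
```

```text
back foot [ 0.6577 -0.0532] [0.6132 0.1448] len 0.20295362373573655 ang 102.65184786878679
back top tier [ 0.6524 -0.0484] [0.6152 0.1392] len 0.19120934105137644 ang 101.22122157804509
side foot back->front [0.6149 0.1431] [0.4968 0.1167] len 0.12096791312636491 ang -167.38867722099084
handle [ 0.6254 -0.0588] [0.5806 0.1251] len 0.18922520032357118 ang 103.69370009223435
trough top front (side) [0.4958 0.1142] [ 0.5396 -0.082 ] len 0.2010245611706957 ang -77.42205481514247
rail rear top [ 0.851  -0.2347] [0.7522 0.4134] len 0.6555866399043692 ang 98.66702003197335
rail front top side [ 0.8167 -0.2229] [0.7282 0.4031] len 0.6322378169154996 ang 98.04741298548015
rail rear top side [ 0.8431 -0.2318] [0.7468 0.4101] len 0.6490537208731311 ang 98.53614434137585
cheekR top scene nose->rail [ 0.7192 -0.0586] [ 0.7965 -0.0494] len 0.07776376235866173 ang 6.8164499933765645
cheekL nose->rail [0.6959 0.1968] [0.7608 0.2127] len 0.06679940442107636 ang 13.81654223259632
cheekR side nose [ 0.7137 -0.0571] [ 0.8002 -0.0468] len 0.08709779376912717 ang 6.788659773846427
cheekL side nose [0.6794 0.202 ] [0.7596 0.2142] len 0.08104800071670652 ang 8.658273164920931
oil [0.5583 0.324 ]
oilR foot [0.5602 0.2929]
oilL [0.565  0.3595]
spray foot [ 0.5642 -0.2124]
```

Estimates: the crate is at (0.576, 0.031) with yaw 12.6°. The bay origin is at (0.717, 0.075) with yaw 8.6°, and the rail and crate lengths agree with the sizes given. The crate therefore sits 22 mm right of the centreline, turned 4°. I'll push with the open fingers spread along the board, which gives two contacts. First I'll move in front of it, staying high.

Request:
carry_out(motion=[{"tx": 0.015,"ty": -0.015,"hand": 1},{"tx": 0.04,"ty": -0.04,"hand": 1},{"tx": 0.065,"ty": -0.07,"hand": 1},{"tx": 0.09,"ty": -0.1,"hand": 1},{"tx": 0.12,"ty": -0.13,"hand": 1},{"tx": 0.15,"ty": -0.16,"hand": 1},{"tx": 0.18,"ty": -0.19,"hand": 1},{"tx": 0.2,"ty": -0.215,"hand": 1},{"tx": 0.215,"ty": -0.23,"hand": 1},{"tx": 0.22,"ty": -0.235,"hand": 1}])

```text
validation failed for argument at $.mo...
```

Request:
carry_out(motion=[{"tx": 0.015,"ty": -0.015,"roll": 0.5,"hand": 1},{"tx": 0.04,"ty": -0.04,"roll": 1,"hand": 1},{"tx": 0.065,"ty": -0.07,"roll": 1.5,"hand": 1},{"tx": 0.09,"ty": -0.1,"roll": 2,"hand": 1},{"tx": 0.12,"ty": -0.13,"roll": 2.5,"hand": 1},{"tx": 0.15,"ty": -0.16,"roll": 3,"hand": 1},{"tx": 0.18,"ty": -0.19,"roll": 3.5,"hand": 1},{"tx": 0.2,"ty": -0.215,"roll": 4,"hand": 1},{"tx": 0.21,"ty": -0.23,"roll": 4.5,"hand": 1},{"tx": 0.216,"ty": -0.234,"roll": 4.6,"hand": 1}])

```text
validation failed for argument at $.mo...
```

```bash
python3 - <<'E'
from h import *
np.set_printoptions(precision=4,suppress=True)
st=arm.read_state();print(st['ee_pos'],st['ee_rot'],st['time'],st['gripper_width'])
s=snap('wrist','w1.png'); T=np.eye(4);T[:3,:3]=st['ee_rot'];T[:3,3]=st['ee_pos'];M=T@s['mount'];print(M)
E
```

```text
[ 0.1778 -0.5731  0.4036] [[ 0.9551  0.2962 -0.0004]
 [ 0.2962 -0.9551  0.0017]
 [ 0.0001 -0.0018 -1.    ]] 0.1 0.0878980753179193
[[ 0.2954 -0.9092 -0.2933  0.258 ]
 [-0.9554 -0.2817 -0.0888 -0.5482]
 [-0.0019  0.3065 -0.9519  0.3834]
 [ 0.      0.      0.      1.    ]]
```

View pics/w1.png

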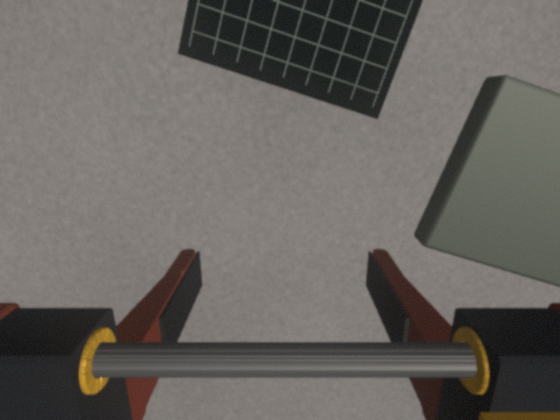

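Both calls were refused because every field has to be given, so the arm has not moved. The wrist view shows the mat and the open fingers. It also shows that the camera sits 84 mm ahead of the TCP on tool +x, where the tall crate would be. I'll turn the hand half round so the camera faces away.

Request:
carry_out(motion=[{"tx": 0.015,"ty": -0.015,"tz": 0,"roll": -7,"hand": 1},{"tx": 0.04,"ty": -0.04,"tz": 0,"roll": -14,"hand": 1},{"tx": 0.065,"ty": -0.07,"tz": 0,"roll": -21,"hand": 1},{"tx": 0.09,"ty": -0.1,"tz": 0,"roll": -28,"hand": 1},{"tx": 0.12,"ty": -0.13,"tz": 0,"roll": -35,"hand": 1},{"tx": 0.15,"ty": -0.16,"tz": 0,"roll": -42,"hand": 1},{"tx": 0.18,"ty": -0.19,"tz": 0,"roll": -49,"hand": 1},{"tx": 0.2,"ty": -0.215,"tz": 0,"roll": -56,"hand": 1},{"tx": 0.215,"ty": -0.23,"tz": 0,"roll": -63,"hand": 1},{"tx": 0.22,"ty": -0.235,"tz": 0,"roll": -70,"hand": 1}])

```text
time: 1.15
ee_pos: [0.3189, -0.2816, 0.4048]
ee_rot: [[0.041, 0.999, 0.001], [0.999, -0.041, 0.0], [0.0, 0.001, -1.0]]
force: [0.7, 0.1, 1.0]
gripper_width: 0.0878
grasp_force: 0.0
```

Request:
carry_out(motion=[{"tx": 0.02,"ty": 0.01,"tz": 0,"roll": -7,"hand": 1},{"tx": 0.05,"ty": 0.02,"tz": 0,"roll": -14,"hand": 1},{"tx": 0.085,"ty": 0.035,"tz": 0,"roll": -21,"hand": 1},{"tx": 0.12,"ty": 0.05,"tz": 0,"roll": -28,"hand": 1},{"tx": 0.16,"ty": 0.065,"tz": 0,"roll": -35,"hand": 1},{"tx": 0.2,"ty": 0.08,"tz": 0,"roll": -42,"hand": 1},{"tx": 0.235,"ty": 0.1,"tz": 0,"roll": -49,"hand": 1},{"tx": 0.26,"ty": 0.115,"tz": 0,"roll": -56,"hand": 1},{"tx": 0.28,"ty": 0.122,"tz": 0,"roll": -63,"hand": 1},{"tx": 0.291,"ty": 0.125,"tz": 0,"roll": -70,"hand": 1}])

```text
time: 2.15
ee_pos: [0.4577, 0.0029, 0.4041]
ee_rot: [[-0.925, 0.38, -0.001], [0.38, 0.925, 0.0], [0.001, -0.0, -1.0]]
force: [-0.5, -0.3, -0.3]
gripper_width: 0.0879
grasp_force: 0.0
```

Request:
carry_out(motion=[{"tx": 0,"ty": 0,"tz": 0,"roll": -7,"hand": 1},{"tx": 0,"ty": 0,"tz": 0.01,"roll": -14,"hand": 1},{"tx": 0,"ty": 0,"tz": 0.03,"roll": -21,"hand": 1},{"tx": 0,"ty": 0,"tz": 0.05,"roll": -28,"hand": 1},{"tx": 0,"ty": 0,"tz": 0.08,"roll": -35,"hand": 1},{"tx": 0,"ty": 0,"tz": 0.11,"roll": -35,"hand": 1},{"tx": 0,"ty": 0,"tz": 0.14,"roll": -35,"hand": 1},{"tx": 0,"ty": 0,"tz": 0.16,"roll": -35,"hand": 1},{"tx": 0,"ty": 0,"tz": 0.17,"roll": -35,"hand": 1},{"tx": 0,"ty": 0,"tz": 0.17,"roll": -35,"hand": 1}])

```text
time: 3.15
ee_pos: [0.4567, 0.0012, 0.2331]
ee_rot: [[-0.977, -0.212, -0.003], [-0.212, 0.977, 0.0], [0.003, 0.001, -1.0]]
force: [-0.5, 0.2, 0.6]
gripper_width: 0.0877
grasp_force: 0.0
```

```bash
python3 - <<'E'
from h import *
np.set_printoptions(precision=4,suppress=True)
st=arm.read_state();print(st['ee_pos'],np.degrees(np.arctan2(*st['ee_rot'][1::-1,0])),st['q'],st['time'])
s=snap('side','side2.png')
im=cv2.imread('pics/side2.png')[100:310,180:400]
cv2.imwrite('pics/side2c.png',cv2.resize(im,None,fx=2.8,fy=2.8,interpolation=cv2.INTER_CUBIC))
E
```

```text
[0.4567 0.0012 0.2331] -167.763736267216 [-0.0718 -0.2687  1.8737 -0.      1.5396 -1.8562] 3.15
```

View pics/side2c.png

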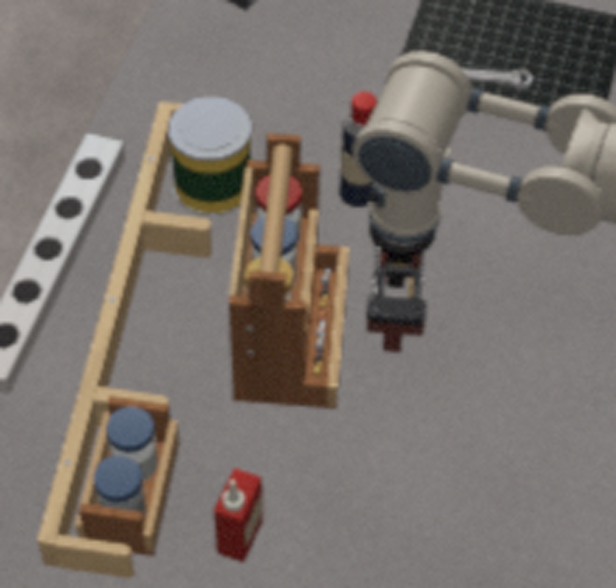

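The side view shows the fingers standing in front of the base board, with the camera side facing the robot and the wrist clear of the crate. The gap to the board is about 50 mm. I'll lower to tips at 30 mm and approach slowly.

Request:
carry_out(motion=[{"tx": 0,"ty": -0.003,"tz": 0.008,"roll": 0,"hand": 1},{"tx": 0,"ty": -0.003,"tz": 0.016,"roll": 0,"hand": 1},{"tx": 0,"ty": -0.003,"tz": 0.021,"roll": 0,"hand": 1},{"tx": -0.008,"ty": -0.003,"tz": 0.021,"roll": 0,"hand": 1},{"tx": -0.016,"ty": -0.003,"tz": 0.021,"roll": 0,"hand": 1},{"tx": -0.023,"ty": -0.003,"tz": 0.021,"roll": 0,"hand": 1},{"tx": -0.028,"ty": -0.003,"tz": 0.021,"roll": 0,"hand": 1},{"tx": -0.032,"ty": -0.003,"tz": 0.021,"roll": 0,"hand": 1},{"tx": -0.035,"ty": -0.003,"tz": 0.021,"roll": 0,"hand": 1},{"tx": -0.035,"ty": -0.003,"tz": 0.021,"roll": 0,"hand": 1}])

```text
time: 4.2
ee_pos: [0.4923, 0.0057, 0.2136]
ee_rot: [[-0.977, -0.212, -0.0], [-0.212, 0.977, -0.0], [0.0, 0.0, -1.0]]
force: [-0.4, -0.6, -0.6]
gripper_width: 0.0877
grasp_force: 0.0
```

Request:
carry_out(motion=[{"tx": -0.003,"ty": 0,"tz": 0,"roll": 0,"hand": 1},{"tx": -0.006,"ty": 0,"tz": 0,"roll": 0,"hand": 1},{"tx": -0.009,"ty": 0,"tz": 0,"roll": 0,"hand": 1},{"tx": -0.012,"ty": 0,"tz": 0,"roll": 0,"hand": 1},{"tx": -0.015,"ty": 0,"tz": 0,"roll": 0,"hand": 1}])

```text
time: 4.7
ee_pos: [0.506, 0.0087, 0.2137]
ee_rot: [[-0.977, -0.212, -0.004], [-0.212, 0.977, -0.001], [0.004, 0.0, -1.0]]
force: [-15.2, -3.3, 10.2]
gripper_width: 0.0877
grasp_force: 8.1
```

Contact with the board came where expected, at about 15 N. About 147 mm remain, with 18 mm lateral and 3.7° of turn.

Request:
carry_out(motion=[{"tx": -0.005,"ty": 0.001,"tz": 0,"roll": 0.2,"hand": 1},{"tx": -0.01,"ty": 0.002,"tz": 0,"roll": 0.4,"hand": 1},{"tx": -0.015,"ty": 0.003,"tz": 0,"roll": 0.6,"hand": 1},{"tx": -0.02,"ty": 0.004,"tz": 0,"roll": 0.8,"hand": 1},{"tx": -0.025,"ty": 0.005,"tz": 0,"roll": 1.0,"hand": 1},{"tx": -0.03,"ty": 0.006,"tz": 0,"roll": 1.2,"hand": 1},{"tx": -0.035,"ty": 0.007,"tz": 0,"roll": 1.4,"hand": 1},{"tx": -0.04,"ty": 0.008,"tz": 0,"roll": 1.6,"hand": 1},{"tx": -0.045,"ty": 0.009,"tz": 0,"roll": 1.8,"hand": 1},{"tx": -0.05,"ty": 0.01,"tz": 0,"roll": 2.0,"hand": 1}])

```text
time: 5.7
ee_pos: [0.5516, 0.028, 0.2136]
ee_rot: [[-0.984, -0.176, -0.009], [-0.176, 0.984, -0.003], [0.01, -0.002, -1.0]]
force: [-17.6, -7.0, 10.7]
gripper_width: 0.088
grasp_force: 9.2
```

```bash
python3 - <<'E'
from h import *
s=snap('scene','scene3.png')
im=cv2.imread('pics/scene3.png')[125:305,190:420]
cv2.imwrite('pics/scene3c.png',cv2.resize(im,None,fx=3.2,fy=3.2,interpolation=cv2.INTER_CUBIC))
E
```

```text
(no output)
```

View pics/scene3c.png

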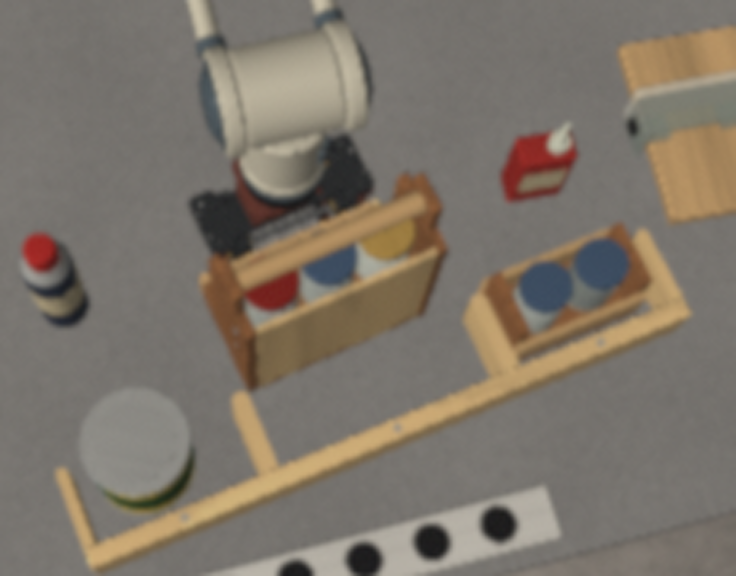

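The crate followed upright; its back foot now runs from (253,388) to about (425,312), just before the right nose at (240,395). I'll measure the clearance to the cheeks.

```bash
python3 - <<'E'
from h import *
import pickle
np.set_printoptions(precision=4,suppress=True)
S=pickle.load(open('scene.pkl','rb'))
c=lambda u,v,z:cast(S,(u+.5)/3.2+189.5,(v+.5)/3.2+124.5,z)[:2]
a=np.radians(8.6);R=np.array([[np.cos(a),-np.sin(a)],[np.sin(a),np.cos(a)]])
f=lambda p:(p-[.717,.075])@R
for n,p in(('footR',c(253,388,0)),('footL',c(425,312,0)),('topR',c(251,322,.2)),('topL',c(444,243,.2)),('cheekR inner nose/rail',c(249,395,.06)),('',c(277,467,.06)),('noseL inner foot',c(495,370,0)),('noseL top mid',c(472,310,.06)),('railtop front',c(390,415,.06)),('tcp',np.array([.5516,.028]))): print(n,p,'bay',f(p))
E
```

```text
footR [ 0.6985 -0.0405] bay [-0.0356 -0.1114]
footL [0.6635 0.1605] bay [-0.0401  0.0925]
topR [ 0.6874 -0.0372] bay [-0.046  -0.1065]
topL [0.6578 0.158 ] bay [-0.0461  0.0909]
cheekR inner nose/rail [ 0.7195 -0.0493] bay [-0.0161 -0.1233]
 [ 0.7978 -0.0405] bay [ 0.0626 -0.1263]
noseL inner foot [0.7444 0.2141] bay [0.0479 0.1334]
noseL top mid [0.6902 0.1964] bay [-0.0084  0.124 ]
railtop front [0.7754 0.0831] bay [ 0.0589 -0.0008]
tcp [0.5516 0.028 ] bay [-0.1706 -0.0217]
```

The crate is about 9 mm right of the centreline and turned 1.5°, with 13 mm clear at the right nose. Pushing on with a small leftward part.

Request:
carry_out(motion=[{"tx": -0.005,"ty": 0.001,"tz": 0,"roll": 0.2,"hand": 1},{"tx": -0.01,"ty": 0.002,"tz": 0,"roll": 0.4,"hand": 1},{"tx": -0.015,"ty": 0.003,"tz": 0,"roll": 0.6,"hand": 1},{"tx": -0.02,"ty": 0.004,"tz": 0,"roll": 0.8,"hand": 1},{"tx": -0.025,"ty": 0.005,"tz": 0,"roll": 1.0,"hand": 1},{"tx": -0.03,"ty": 0.006,"tz": 0,"roll": 1.2,"hand": 1},{"tx": -0.035,"ty": 0.006,"tz": 0,"roll": 1.4,"hand": 1},{"tx": -0.04,"ty": 0.006,"tz": 0,"roll": 1.5,"hand": 1},{"tx": -0.045,"ty": 0.006,"tz": 0,"roll": 1.5,"hand": 1},{"tx": -0.05,"ty": 0.006,"tz": 0,"roll": 1.5,"hand": 1}])

```text
time: 6.75
ee_pos: [0.5997, 0.0434, 0.2137]
ee_rot: [[-0.988, -0.152, -0.01], [-0.152, 0.988, -0.002], [0.01, -0.001, -1.0]]
force: [-17.2, -3.5, 10.3]
gripper_width: 0.0878
grasp_force: 9.2
```

Request:
carry_out(motion=[{"tx": -0.004,"ty": 0,"tz": 0,"roll": 0,"hand": 1},{"tx": -0.008,"ty": 0,"tz": 0,"roll": 0,"hand": 1},{"tx": -0.012,"ty": 0,"tz": 0,"roll": 0,"hand": 1},{"tx": -0.016,"ty": 0,"tz": 0,"roll": 0,"hand": 1},{"tx": -0.02,"ty": 0,"tz": 0,"roll": 0,"hand": 1},{"tx": -0.024,"ty": 0,"tz": 0,"roll": 0,"hand": 1},{"tx": -0.028,"ty": 0,"tz": 0,"roll": 0,"hand": 1},{"tx": -0.032,"ty": 0,"tz": 0,"roll": 0,"hand": 1}])

```text
time: 7.55
ee_pos: [0.6312, 0.0484, 0.2136]
ee_rot: [[-0.988, -0.152, -0.01], [-0.152, 0.988, -0.002], [0.01, -0.0, -1.0]]
force: [-17.4, -2.8, 10.5]
gripper_width: 0.0879
grasp_force: 9.1
```

Request:
carry_out(motion=[{"tx": -0.002,"ty": 0,"tz": 0,"roll": 0,"hand": 1},{"tx": -0.004,"ty": 0,"tz": 0,"roll": 0,"hand": 1},{"tx": -0.006,"ty": 0,"tz": 0,"roll": 0,"hand": 1},{"tx": -0.008,"ty": 0,"tz": 0,"roll": 0,"hand": 1},{"tx": -0.01,"ty": 0,"tz": 0,"roll": 0,"hand": 1}])

```text
time: 8.05
ee_pos: [0.641, 0.0499, 0.2136]
ee_rot: [[-0.988, -0.152, -0.01], [-0.152, 0.988, -0.002], [0.01, -0.0, -1.0]]
force: [-17.8, -2.7, 9.3]
gripper_width: 0.0879
grasp_force: 9.1
```

Request:
carry_out(motion=[{"tx": -0.001,"ty": 0,"tz": 0,"roll": 0,"hand": 1},{"tx": -0.002,"ty": 0,"tz": 0,"roll": 0,"hand": 1},{"tx": -0.003,"ty": 0,"tz": 0,"roll": 0,"hand": 1}])

```text
time: 8.35
ee_pos: [0.644, 0.0504, 0.2136]
ee_rot: [[-0.988, -0.152, -0.01], [-0.152, 0.988, -0.002], [0.01, -0.0, -1.0]]
force: [-18.3, -2.9, 9.8]
gripper_width: 0.0879
grasp_force: 9.1
```

Request:
carry_out(motion=[{"tx": -0.001,"ty": 0,"tz": 0,"roll": 0,"hand": 1},{"tx": -0.002,"ty": 0,"tz": 0,"roll": 0,"hand": 1}])

```text
time: 8.55
ee_pos: [0.6459, 0.0507, 0.2136]
ee_rot: [[-0.988, -0.152, -0.01], [-0.152, 0.988, -0.002], [0.01, -0.0, -1.0]]
force: [-17.3, -2.0, 9.9]
gripper_width: 0.0878
grasp_force: 9.1
```

Not at the rail yet, so I'll creep on.

Request:
carry_out(motion=[{"tx": -0.001,"ty": 0,"tz": 0,"roll": 0,"hand": 1},{"tx": -0.002,"ty": 0,"tz": 0,"roll": 0,"hand": 1}])

```text
time: 8.75
ee_pos: [0.6476, 0.0509, 0.2136]
ee_rot: [[-0.988, -0.152, -0.011], [-0.152, 0.988, -0.002], [0.011, -0.0, -1.0]]
force: [-22.6, -2.3, 12.8]
gripper_width: 0.0877
grasp_force: 11.5
```

Request:
carry_out(motion=[{"tx": -0.001,"ty": 0,"tz": 0,"roll": 0,"hand": 1},{"tx": -0.002,"ty": 0,"tz": 0,"roll": 0,"hand": 1}])

```text
time: 8.95
ee_pos: [0.6485, 0.0511, 0.2136]
ee_rot: [[-0.988, -0.152, -0.016], [-0.152, 0.988, -0.002], [0.016, 0.0, -1.0]]
force: [-31.3, -3.7, 17.0]
gripper_width: 0.0876
grasp_force: 15.7
```

Request:
carry_out(motion=[{"tx": -0.001,"ty": 0,"tz": 0,"roll": 0,"hand": 1},{"tx": -0.002,"ty": 0,"tz": 0,"roll": 0,"hand": 1}])

```text
time: 9.15
ee_pos: [0.6495, 0.0514, 0.2137]
ee_rot: [[-0.988, -0.151, -0.02], [-0.151, 0.989, -0.003], [0.021, 0.0, -1.0]]
force: [-38.7, -3.6, 21.0]
gripper_width: 0.0877
grasp_force: 19.7
```

The force climbed to 39 N, so the crate is against the rail. I'll back straight off, rise and check.

Request:
carry_out(motion=[{"tx": 0.005,"ty": 0,"tz": 0,"roll": 0,"hand": 1},{"tx": 0.015,"ty": 0,"tz": 0,"roll": 0,"hand": 1},{"tx": 0.03,"ty": 0,"tz": 0,"roll": 0,"hand": 1},{"tx": 0.05,"ty": 0,"tz": 0,"roll": 0,"hand": 1},{"tx": 0.075,"ty": 0,"tz": 0,"roll": 0,"hand": 1},{"tx": 0.1,"ty": 0,"tz": 0,"roll": 0,"hand": 1},{"tx": 0.13,"ty": 0,"tz": 0,"roll": 0,"hand": 1},{"tx": 0.16,"ty": 0,"tz": 0,"roll": 0,"hand": 1},{"tx": 0.18,"ty": 0,"tz": -0.02,"roll": 0,"hand": 1},{"tx": 0.19,"ty": 0,"tz": -0.04,"roll": 0,"hand": 1}])

```text
time: 10.15
ee_pos: [0.4646, 0.0231, 0.2533]
ee_rot: [[-0.988, -0.152, -0.002], [-0.152, 0.988, -0.0], [0.002, 0.0, -1.0]]
force: [1.6, 0.1, -0.1]
gripper_width: 0.0877
grasp_force: 0.0
```

```bash
python3 - <<'E'
from h import *
o=[]
for n,(x,y,w,h) in(('scene',(215,170,200,135)),('side',(190,120,135,190))):
    snap(n,n+'4.png'); im=cv2.imread(f'pics/{n}4.png')[y:y+h,x:x+w]
    k=585/h if n=='side' else 380/w
    o.append(cv2.resize(im,None,fx=k,fy=k,interpolation=cv2.INTER_CUBIC)); print(n,k,o[-1].shape)
c=np.zeros((585,o[0].shape[1]+o[1].shape[1],3),np.uint8); c[:o[0].shape[0],:o[0].shape[1]]=o[0]; c[:o[1].shape[0],o[0].shape[1]:]=o[1]
cv2.imwrite('pics/both4.png',c)
E
```

```text
scene 1.9 (256, 380, 3)
side 3.0789473684210527 (585, 416, 3)
```

View pics/both4.png

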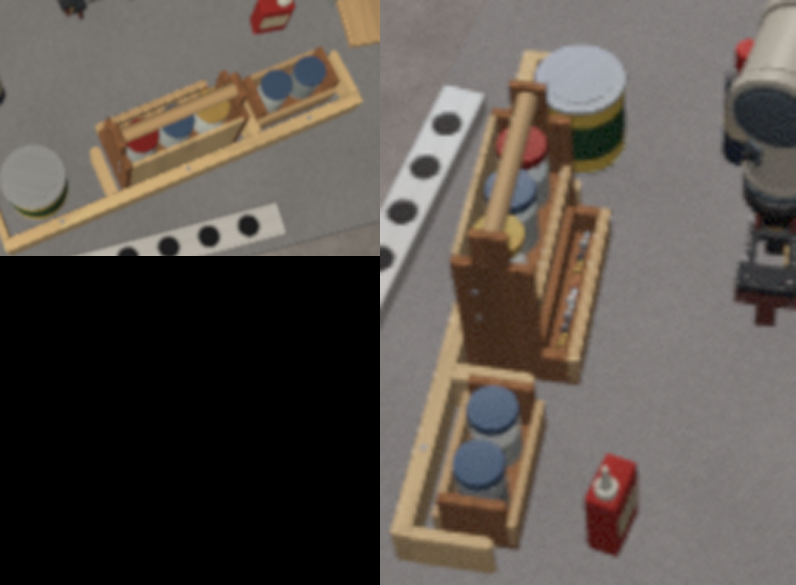

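The crate stands between the cheeks with its back at the rail, and the hand is clear. I'll check the angle using the trough's front edge at (609,210)–(579,362) in the side crop.

```bash
python3 - <<'E'
from h import *
import pickle
D=pickle.load(open('side.pkl','rb'));S=pickle.load(open('scene.pkl','rb'))
d=lambda u,v,z:cast(D,(u-380+.5)/3.079+189.5,(v+.5)/3.079+119.5,z)[:2]
c=lambda u,v,z:cast(S,(u+.5)/1.9+214.5,(v+.5)/1.9+169.5,z)[:2]
a=np.radians(8.6);R=np.array([[np.cos(a),-np.sin(a)],[np.sin(a),np.cos(a)]])
f=lambda p:(p-[.717,.075])@R
for P,Q in((d(579,362,.05),d(609,210,.05)),(c(244,124,.2),c(128,166,.2)),(c(243,87,.249),c(124,135,.249))):
    P,Q=f(P),f(Q); e=P-Q; print((P+Q)/2,np.linalg.norm(e),'rel deg',np.degrees(np.arctan2(-e[0],e[1])))
E
```

```text
[-0.0610503  -0.00548498] 0.20778097165453752 rel deg 0.8373950003322127
[ 0.06307168 -0.01127428] 0.19101799900046282 rel deg -3.0010189838659715
[ 0.02409034 -0.00185638] 0.19389636680066452 rel deg -0.6232929820652985
```

Position and angle agree with home within the measuring noise: about 2 mm in x, −5 mm in y, and about 1°.

```bash
python3 -c "
from h import *
print(arm.hand_in())"
```

```text
the job is handed in; nothing more can be done
None
```

The crate is in the middle bay against the rear rail and about 5 mm off the centreline; two of three image checks put it within 1° of square and a rough third read 3° (limit 3.4°), the arm is clear, and the job is handed in, though hand-in returned no verdict.

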